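# Lock the display case with the square key

## Task

Lock the glass-lidded display case: take the square T-handled key out of the wooden organiser, seat it fully home in the recessed socket of the lock on the lid, feeling gently for the angle at which it drops in, and turn it clockwise until the bolt is fully thrown into its keeper. Then draw the key out and stand it back in its hole in the organiser, collar down on the wood. Do not force the lock, touch the case only with the key, and leave the lid shut and everything else where it is.

Things in the scene. Friction and masses are not known exactly. Their poses are not given: they have to be found in the camera images.
- key_grip (a point): Centre of the square key's handle, a dark steel, flat-sided T-bar 56 long (key x) x 14 thick (key y) x 18 tall. The key stands upright in one of the organiser's three holes, z up. Below the bar: a steel stem 12 in diameter, 11 long, a round collar, then the square shank. This point lies 33 above the collar's underside and 57 above the foot. Mass 160 to 230 g.
- key_collar (a point): Centre of the underside of the key's steel collar (30 in diameter, 4 thick), which rests on the wood in the organiser and on the lock case when the key is fully home. Axes as key_grip.
- key_tip (a point): Centre of the foot (lower end) of the key's steel shank: 12 x 12 square, sides parallel and square to the bar, 24 long below the collar, foot edges chamfered by 0.8. Axes as key_grip.
- socket (a point): Centre of the mouth of the lock's keyway, level with the top of the lock case: a steel box 64 (x) x 60 (y) x 26 tall on the near stile of the lid, its top 96 above the table. The keyway begins with a plain round recess, 20 in diameter, 8 deep. With the key home the foot is 24 below this point. Axes are the case's: z up, -x to the front rail.
- core_face (a point): Centre of the face of the lock's round core, at the bottom of the recess, 8 below socket; in it a square hole 13 x 13, 16 deep. Axes are the case's, NOT the core's: its angle is not measured. The square stands turned clockwise (seen from above) from the case's axes by anything from 3 to 72 degrees, as last left. Play and the grip's give mean that the key must be turned on to 115 to 125.
- square_floor (a point): Foot of the square hole, 24 below socket. A key at a wrong angle stands on the core's face, collar 16 above the lock case; it drops in when the angles agree to about 5 degrees. The core is stiff (0.25 N m): a light press (under 15 N) does not turn it; a seated key turns it clockwise to a hard stop at 112 degrees, and it stays where left. Twisting with over 0.45 N m is forcing it.
- bolt (a joint): Travel of the bolt, a steel bar 20 wide x 10 thick that leaves the lock case towards the front rail: 0 drawn back, 0.008 m fully thrown, under the bridge of the keeper (steel staple on the rail, 34 wide, 24 tall, 8 from the lock case). A pin on the core pushes it: it does not move in the core's first 74 degrees and is driven evenly over the remaining 36.
- lid (a joint): Angle of the lid about its hinges at the case's far side, 0 shut, positive opening upward. It is held shut only by its weight (about 6 N at the lock) until the bolt is thrown.
- case: The display case, fixed: an aluminium tray 240 (x) x 320 (y) x 70 tall with a glass lid flush with its top; origin at the centre of its underside, -x its front. The lock's axis stands at x = -52, y = 0 in this frame.
- organiser: Fixed block of light wood, 210 (x) x 70 (y) x 45 tall, origin at the centre of its underside, with three round holes.
- hole0 (a point): Mouth (on the organiser's top) of the hole at x = -62 mm in the organiser: 20 in diameter, 32 deep. The three holes hold, in any order, the key, the screwdriver and the seal; in its hole the key rests with its collar on the wood and its foot 24 below this point.
- hole1 (a point): Mouth of the middle hole, as hole0.
- hole2 (a point): Mouth of the hole at x = +62 mm, as hole0.
- screwdriver_mid (a point): Middle of the round black handle (27 in diameter, 44 tall) of a stubby screwdriver standing in another hole of the organiser. Leave it.
- seal_mid (a point): Middle of the round dark-wood handle (30 in diameter, 44 tall) of a hand seal standing in another hole of the organiser. Leave it.
- loupe: Loose black loupe, 38 in diameter, 40 tall, standing between the organiser and the case; origin under its centre. Leave it.
- passport: Loose red booklet 105 x 74 x 6, left of the case. Leave it.
- pen: Loose white pen, 130 long, between the organiser and the case. Leave it.
- stamp: Loose wooden hand stamp, 50 x 30, 70 tall, left of the case. Leave it.
- tape: Loose tape dispenser, 150 x 55 x 75 tall, behind the organiser. Leave it.
Mind the look-alikes: they are no part of the job. Leave any pink or purple look-alike of the part that bears key_grip alone.

How it is judged:
By the outcome, as a careful person would: the job done as asked, in the order asked, and still so for the second after the job is handed in, with the robot touching nothing.
It also fails if it takes over 72 s, if anything falls off the work surface, if the arm or the gripper's body presses on something with over 40 N, if the wrist force passes 120 N, or if a joint passes its speed limit or range.

## Robot

A 6-joint arm with a two-finger parallel gripper is mounted at the origin on the work surface. World frame = base frame: x ahead of the robot, y to its left, z up, the work surface at z = 0. Lengths are in m, angles in rad, forces in N, time in s.
With the tool pointing down it reaches from about 0.35 to 0.95 m from the base axis. Payload 17.4 kg.
Tool frame: the origin (TCP) lies on the centre line of the jaws, within the pads' length; the fingertips stand 22 mm ahead of it and the grasp point (between the pads) lies 3 mm ahead of it (robot.finger_overhang is the distance from the TCP to the fingertips, in m); z points along the fingers, y is the line along which they close (so a half turn about z gives the same grasp; the last joint's range is limited). The gripper opens to 93 mm and grips with 3 to 60 N. Pads are 15 mm wide; open, the fingers measure 128 mm over their backs; the gripper's body (75 mm by 188 mm) begins 65 mm behind the grasp point.
Start: joints at [-1.222, 0.116, 1.442, -0, 1.584, -0.038], TCP at [0.255, -0.625, 0.241] pointing down, gripper open.
Joint ranges: [-2.83, 2.83], [-0.83, 2.19], [0.07, 2.5], [-1.14, 4.28], [0.01, 3], [-2.97, 2.97]. Speed limits (rad/s): [1.89, 1.89, 2.22, 3.14, 3.14, 3.14].

## Interface

Orientations are given as a 3x3 rotation matrix whose columns are the frame's x, y, z axes.
In Python, from rig import get_state, read_camera, robot gives the robot as it stands. The module is installed in compiled form; this text tells all that it offers.
- The arm moves only by the shell command python3 -m creep 'ROWS'. ROWS is JSON, a list of rows, each a list of 3 entries, a list of its own where there are three numbers: the finger opening in mm, from 0 to 93, then the shift along the tool's x, y, z in mm, then the turn about the tool's z in degrees. In form: [[jaw, [tx, ty, tz], turn], ...]. A call has 1 to 12 rows; each row shifts and turns the commanded pose from where the row before left it, along the tool's axes as they then stand; what a row does not reach is not made up. A row lasts 1/12 s, in which the tool goes at most 41.7 mm and 7.16 degrees, less where a joint would pass 70% of its speed; a pose out of reach is approached as far as the arm can. A call with a gripper value outside its range is refused whole. The fingers move at their own pace and stop on an object; the grip force is fixed at half the most. Time passes only in rows, so rows that do not move let the fingers close. It gives the time, the measured TCP pose, the force, the opening and the grip force at its end, in the units of the state.
- get_state(): the state, without advancing time (a new reading comes with each control period).
- read_camera(name): name is "scene" or "side" or "wrist"; returns a dict with "image" (384x512x3 uint8, red, green, blue), "range_z" (384x512 float32, m along the optical axis (not along the pixel's ray), 0 where there is no reading), "fx", "fy", "cx", "cy" (pixels), "dist" ([k1, k2, p1, p2, k3] as OpenCV has them; the pictures are not rectified), "world_to_cam" (4x4, takes a point from world to camera coordinates). Camera axes: x right, y down, z forward; pixel columns grow to the right and rows downward; lengths in m; the calibration is good to about 2 mm. A picture is of the moment at which its call begins.
- robot.finish_job(): hands the job in; it is judged then, once.
The state is a dict: "time_s": time; "joint_positions": joint angles; "qd": joint speeds; "joint_efforts": joint torques, N m; "position": TCP position; "tool_rot": TCP orientation; "force": force on the tool from outside, world axes, zero at the start; "ft_torque": the same for the moment, N m; "grip_width": finger opening in m; "grip_force": force on a finger pad.
Only numpy, scipy, OpenCV 4.12 (cv2) and the standard library are available. Lean on these libraries where they do the work, as an engineer would, in place of code of your own. Each camera call takes 0.05 s, during which the arm holds its last target. There are 200 camera calls.

## Working session

There is one attempt and no reset: what is moved stays moved. The work goes in short steps, Python scripts to look and compute and a shell command to move; the robot and the scene stay as the last step left them, time stands still between calls to the robot, and variables do not carry over. Pictures are saved under pics/ and viewed, at most 10 in all, crops included, and the job is handed in when it is done.

```bash
mkdir -p pics
cat > h.py <<'E'
import numpy as np, cv2
from rig import get_state, read_camera, robot
def K(c): return np.array([[c['fx'],0,c['cx']],[0,c['fy'],c['cy']],[0,0,1.]])
def ray(c,uv):
    p=cv2.undistortPoints(np.array(uv,float).reshape(-1,1,2),K(c),np.array(c['dist'],float)).reshape(-1,2)
    T=np.array(c['world_to_cam']);R=T[:3,:3];o=-R.T@T[:3,3]
    return o,(np.c_[p,np.ones(len(p))])@R   # d has cam z=1
def onplane(c,uv,z):
    o,d=ray(c,uv); return o+d*((z-o[2])/d[:,2])[:,None]
def byrange(c,uv):
    o,d=ray(c,uv); r=np.array([c['range_z'][int(round(v)),int(round(u))] for u,v in uv]); return o+d*r[:,None]
def cloud(c):
    v,u=np.mgrid[0:384,0:512]; o,d=ray(c,np.c_[u.ravel(),v.ravel()]); P=o+d*c['range_z'].ravel()[:,None]
    P[c['range_z'].ravel()==0]=np.nan
    return P.reshape(384,512,3)
def tri(c1,u1,c2,u2):
    o1,d1=ray(c1,[u1]);o2,d2=ray(c2,[u2]);A=np.c_[d1[0],-d2[0]];s=np.linalg.lstsq(A,o2-o1,rcond=None)[0]
    a=o1+s[0]*d1[0];b=o2+s[1]*d2[0];return (a+b)/2,np.linalg.norm(a-b)
def save(c,n,box=None,k=1):
    im=c['image'][:,:,::-1]
    if box: im=im[box[1]:box[3],box[0]:box[2]]
    cv2.imwrite('pics/'+n,cv2.resize(im,None,fx=k,fy=k,interpolation=cv2.INTER_CUBIC))
E
python3 - <<'E'
from h import *
import pickle
cs={n:read_camera(n) for n in('scene','side','wrist')}
pickle.dump(cs,open('c0.pkl','wb'))
im=[cs[n]['image'][:,:,::-1] for n in('scene','side')]
cv2.imwrite('pics/a.png',im[0]);cv2.imwrite('pics/b.png',im[1])
for n in cs:
  T=np.array(cs[n]['world_to_cam']);print(n,-T[:3,:3].T@T[:3,3],T[2,:3],cs[n]['fx'],cs[n]['dist'])
print(get_state())
E
```

```text
scene [ 1.14382558 -0.47529459  1.14482274] [-0.45279118  0.35793573 -0.81661629] 419.6108473387512 [-0.05374374  0.          0.          0.          0.        ]
side [ 0.48119103 -0.85665662  0.92482452] [ 0.09137042  0.70590557 -0.70238791] 441.0074999211092 [-0.14835673  0.          0.          0.          0.        ]
wrist [ 0.31936389 -0.59854903  0.38604434] [-0.23582636 -0.09475946 -0.96716419] 335.3554222657408 [-0.03005947  0.          0.          0.          0.        ]
{'time_s': 0.15, 'joint_positions': array([-1.22180203e+00,  1.16385450e-01,  1.44209555e+00, -9.78709575e-06,
        1.58400927e+00, -3.77890316e-02]), 'qd': array([-0.00019879, -0.00240597, -0.00068425,  0.00029384, -0.00037439,
        0.00028906]), 'joint_efforts': array([ 1.95838365e-03, -7.21765924e+01, -6.22946477e+01,  7.81664718e-02,
        2.26103130e-02, -9.01735621e-05]), 'position': array([ 0.25456826, -0.62501266,  0.24007835]), 'tool_rot': array([[ 9.26127266e-01,  3.77211065e-01, -3.16141160e-04],
       [ 3.77211197e-01, -9.26126885e-01,  8.40165438e-04],
       [ 2.41328724e-05, -8.97352105e-04, -9.99999597e-01]]), 'force': array([-0.0586071 ,  0.18133093, -0.4578384 ]), 'ft_torque': array([0.03037323, 0.00509376, 0.02660873]), 'grip_force': 0.0, 'grip_width': 0.0928796862530747}
```

View pics/a.png

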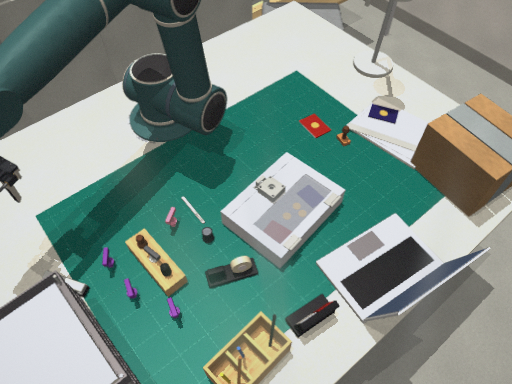

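View pics/b.png

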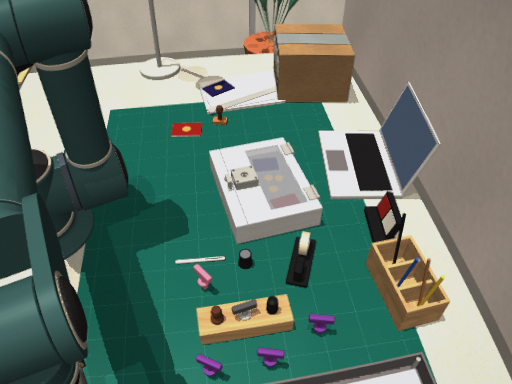

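The scene view shows the organiser at about (155,260), the case at (283,207) and the lock at (268,186). In the side view they are at (245,318), (265,190) and (243,177). The T-handle candidates are:
- dark steel bar in the middle hole, side (244,309)
- pink T, side (203,275)
- purple Ts, side (208,364), (271,356) and (321,322)

The dark steel bar in the organiser fits the description. I'll confirm it in an enlarged crop and measure.

Run:
```python
from h import *
import pickle
cs=pickle.load(open('c0.pkl','rb'))
s,d=cs['scene'],cs['side']
a=cv2.resize(d['image'][285:350,185:305,::-1],None,fx=5,fy=5,interpolation=cv2.INTER_CUBIC)
b=cv2.resize(d['image'][155:205,205:285,::-1],None,fx=5,fy=5,interpolation=cv2.INTER_CUBIC)
o=np.zeros((600,600,3),np.uint8);o[:325,:600]=a;o[330:580,:400]=b
cv2.imwrite('pics/c.png',o)
for n,c in (('scene',s),('side',d)):
  P=cloud(c);x,y,z=P[...,0],P[...,1],P[...,2]
  hsv=cv2.cvtColor(c['image'],cv2.COLOR_RGB2HSV)
  # wood top
  m=(abs(z-.045)<.006)&(hsv[...,0]>10)&(hsv[...,0]<30)&(hsv[...,1]>80)&(abs(x-.45)<.3)&(y<-.1)
  m=cv2.morphologyEx(m.astype(np.uint8),cv2.MORPH_OPEN,np.ones((2,2)))
  k,l,st,ce=cv2.connectedComponentsWithStats(m)
  for i in range(1,k):
    if st[i,4]>80: q=P[l==i];r=cv2.minAreaRect(q[:,:2].astype(np.float32)*1000);print(n,'wood',st[i],r,np.median(q[:,2]))
  m=(z>.085)&(z<.105)&(x>.3)&(x<.9)&(y>-.3)&(y<.4)
  k,l,st,ce=cv2.connectedComponentsWithStats(m.astype(np.uint8))
  for i in range(1,k):
    if st[i,4]>60: q=P[l==i];r=cv2.minAreaRect(q[:,:2].astype(np.float32)*1000);print(n,'high',st[i],ce[i],r,np.median(q[:,2]))
  m=(abs(z-.07)<.008)&(x>.3)&(x<.95)&(y>-.35)&(y<.4)
  k,l,st,ce=cv2.connectedComponentsWithStats(m.astype(np.uint8))
  for i in range(1,k):
    if st[i,4]>100: q=P[l==i];r=cv2.minAreaRect(q[:,:2].astype(np.float32)*1000);print(n,'z70',st[i],ce[i],r,np.median(q[:,2]))
print(byrange(d,[(244,308),(216,315),(272,304),(245,177)]),byrange(s,[(152,255),(268,184)]))
```

```text
scene wood [ 127  230   59   62 1177] ((526.370849609375, -359.16656494140625), (208.91090393066406, 69.63712310791016), 4.031922817230225) nan
scene high [256 175  30  25 422] [270.15876777 186.31753555] ((562.3856201171875, 48.24833679199219), (85.9688491821289, 62.0482177734375), 9.13241958618164) 0.09584830020918889
scene high [242 311  29  22  93] [255.39784946 320.8172043 ] ((863.8557739257812, -256.17095947265625), (75.83543395996094, 36.93379592895508), 69.6357650756836) 0.08647183877115694
scene z70 [ 221  152  124  108 6223] [283.88542504 205.22738229] ((625.3147583007812, 59.739479064941406), (252.25306701660156, 324.2823486328125), 9.243324279785156) 0.07002776549733891
scene z70 [232 256  18  11 129] [240.55813953 260.72093023] ((699.7271728515625, -174.00628662109375), (51.58300018310547, 22.49689292907715), 70.60311889648438) 0.07038726955479224
scene z70 [228 316  43  43 216] [252.96759259 339.2962963 ] ((908.2279663085938, -287.07977294921875), (82.36235809326172, 118.27993774414062), 5.4792160987854) 0.07265596966607613
side wood [ 198  295   96   43 1924] ((532.245
[... 897 characters left out ...]
46875, -288.44378662109375), (3.7288572788238525, 123.82821655273438), 5.604106903076172) 0.0700121294076238
side z70 [386 260  28  10 134] [399.54477612 264.62686567] ((911.3143920898438, -289.17376708984375), (72.99180603027344, 10.629437446594238), 6.12830114364624) 0.071757563672179
side z70 [194 264  18  17 105] [202.53333333 272.56190476] ((439.0687561035156, -244.35546875), (14.364117622375488, 56.333885192871094), 36.37143325805664) 0.06465831839404146
[[ 0.52515991 -0.36242357  0.08206407]
 [ 0.46366039 -0.37210706  0.08189614]
 [ 0.58657212 -0.36158242  0.08426918]
 [ 0.57375213  0.03977281  0.09358298]] [[ 0.53531815 -0.36168769  0.08546195]
 [ 0.55687402  0.04882397  0.09425892]]
```

View pics/c.png

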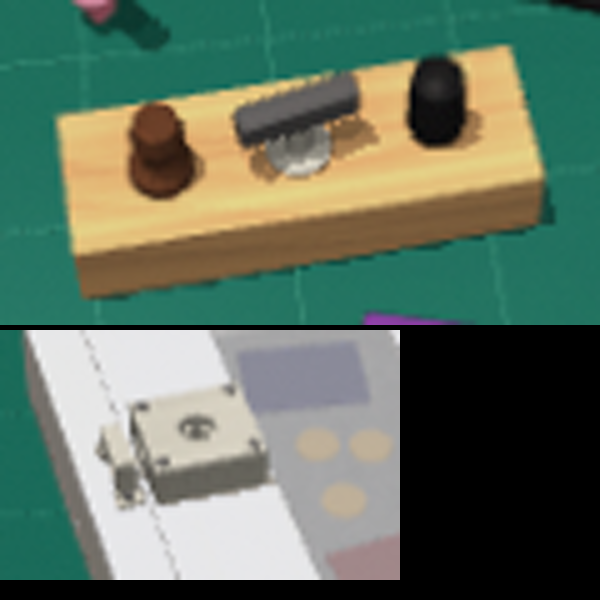

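The crop confirms it: the bright-steel T-key stands in the middle hole, bar at (297,108), between the brown seal (160,150) and the black screwdriver (437,100). The lock box (200,440) has a round recess at its centre. I'll move above the key for a wrist view.

```bash
python3 -m creep '[[93,[29,-12,3],0],[93,[29,-12,3],1],[93,[29,-12,3],1],[93,[29,-12,3],1],[93,[29,-12,3],1],[93,[30,-12,3],1],[93,[30,-12,3],1],[93,[30,-12,3],1],[93,[30,-12,3],1],[93,[30,-12,3],0],[93,[28,-12,3],0],[93,[28,-12,3],0]]'
python3 -m creep '[[93,[0,0,0],0],[93,[0,0,0],0]]'
python3 - <<'E'
from h import *
import pickle
c=read_camera('wrist');pickle.dump(c,open('w1.pkl','wb'));save(c,'d.png')
s=get_state();print(s['position'],s['joint_positions'],s['time_s'],np.degrees(np.arctan2(s['tool_rot'][1,0],s['tool_rot'][0,0])))
P=cloud(c);z=P[...,2]
m=(z>.079)&(z<.096)
k,l,st,ce=cv2.connectedComponentsWithStats(m.astype(np.uint8))
for i in range(1,k):
  if st[i,4]>60: q=P[l==i];print(st[i],ce[i],cv2.minAreaRect(q[:,:2].astype(np.float32)*1000),np.median(q[:,2]))
E
```

```text
time_s: 1.15
position: [0.5454, -0.3797, 0.2043]
tool_rot: [[0.97, 0.245, -0.0], [0.245, -0.97, 0.0], [-0.0, -0.0, -1.0]]
force: [0.2, -0.6, -0.6]
grip_width: 0.0934
grip_force: 0.0
time_s: 1.32
position: [0.5451, -0.3799, 0.204]
tool_rot: [[0.969, 0.247, -0.001], [0.247, -0.969, 0.001], [-0.001, -0.001, -1.0]]
force: [0.4, -0.8, -0.7]
grip_width: 0.0929
grip_force: 0.0
[ 0.54434064 -0.38071619  0.20427089] [-6.48612132e-01  1.04873303e-01  1.51242456e+00 -2.70111601e-04
  1.52496028e+00  6.73986188e-01] 1.3667 14.221418867361177
[222 104  31  32 798] [237.01002506 119.76691729] ((588.8892822265625, -352.9738464355469), (23.6203670501709, 23.366092681884766), 13.4946870803833) 0.08971942897951607
[ 215  162   19   67 1141] [223.87467134 194.45749343] ((525.5568237304688, -356.8539123535156), (56.57449722290039, 14.211066246032715), 13.706578254699707) 0.08879011296821071
[483 164  29  72 542] [499.06826568 204.74169742] ((578.3009033203125, -578.987060546875), (63.69853210449219, 4.056119918823242), 3.4938647747039795) 0.09109291859031618
[199 247  28  22 507] [212.71400394 258.23274162] ((467.3452453613281, -359.8435974121094), (17.15248680114746, 24.356319427490234), 4.9565958976745605) 0.08871642634920096
```

View pics/d.png

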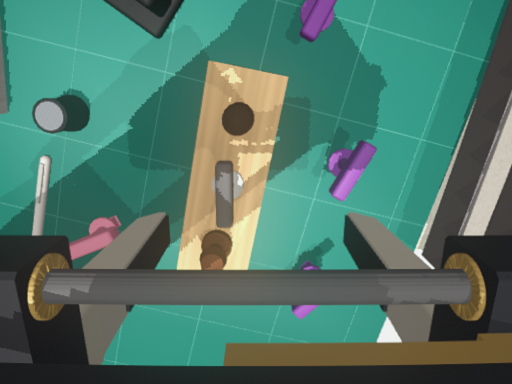

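The bar is at (224,194) in the wrist view. It measures 56.6 x 14.2 mm, sits at (0.5256, -0.3569), has a yaw of 13.7° and its top is at about 0.088. I'll descend and grasp.

```bash
python3 -m creep '[[93,[-4,-9,10],0.5],[93,[-4,-9,12],0],[93,[-4,-10,12],0],[93,[0,0,15],0],[93,[0,0,15],0],[93,[0,0,15],0],[93,[0,0,15],0],[93,[0,0,12],0],[93,[0,0,10],0],[93,[0,0,7],0],[93,[0,0,0],0],[93,[0,0,0],0]]'
python3 -m creep '[[60,[0,0,0],0],[40,[0,0,0],0],[30,[0,0,0],0],[20,[0,0,0],0],[16,[0,0,0],0],[8,[0,0,0],0],[8,[0,0,0],0],[8,[0,0,0],0],[8,[0,0,0],0],[8,[0,0,0],0]]'
```

```text
time_s: 2.37
position: [0.5261, -0.3567, 0.0816]
tool_rot: [[0.972, 0.236, -0.0], [0.236, -0.972, 0.0], [-0.0, -0.0, -1.0]]
force: [0.7, 0.2, 0.1]
grip_width: 0.093
grip_force: 0.0
time_s: 3.2
position: [0.5259, -0.3566, 0.0816]
tool_rot: [[0.972, 0.236, -0.0], [0.236, -0.972, -0.0], [-0.0, -0.0, -1.0]]
force: [0.4, -1.2, -0.8]
grip_width: 0.0308
grip_force: 0.0
```

```bash
python3 -m creep '[[5,[0,0,0],0],[5,[0,0,0],0],[5,[0,0,0],0],[5,[0,0,0],0],[5,[0,0,0],0],[5,[0,0,0],0]]'
python3 - <<'E'
from rig import *
s=get_state();print(s['force'],s['ft_torque'],s['grip_width'],s['position'])
E
```

```text
time_s: 3.7
position: [0.526, -0.3566, 0.0817]
tool_rot: [[0.972, 0.236, -0.0], [0.236, -0.972, -0.0], [-0.0, 0.0, -1.0]]
force: [0.1, -0.4, 0.1]
grip_width: 0.0139
grip_force: 30.0
[ 0.13519676 -0.35437535  0.06368178] [-0.066868   -0.00737386  0.01432984] 0.013919496535417483 [ 0.52595493 -0.35661977  0.08165028]
```

Gripped at 13.9 mm, with the collar 36.7 mm below the TCP. I'll lift and carry to a lookout short of the lock, then turn to yaw ~50°.

```bash
python3 -m creep '[[5,[0,0,-4],0],[5,[0,0,-8],0],[5,[0,0,-13],0],[5,[0,0,-17],0],[5,[0,0,-20],0],[5,[0,0,-20],0],[5,[0,0,-20],0],[5,[0,0,-18],0],[5,[0,0,-13],0],[5,[0,0,-8],0],[5,[0,0,-4],0],[5,[0,0,0],0]]'
python3 -m creep '[[5,[4,-14,0],0],[5,[7,-26,0],0],[5,[9,-34,0],0],[5,[9,-35,0],0],[5,[10,-35,0],0],[5,[10,-35,0],0],[5,[10,-35,0],0],[5,[10,-35,0],0],[5,[9,-35,0],0],[5,[8,-30,0],0],[5,[6,-24,0],0],[5,[3,-13,0],0]]'
python3 -m creep '[[5,[0,0,0],-5],[5,[0,0,0],-5.2],[5,[0,0,0],-5.2],[5,[0,0,0],-5.2],[5,[0,0,0],-5.2],[5,[0,0,0],-5.2],[5,[0,0,0],-5],[5,[0,0,0],0],[5,[0,0,0],0]]'
python3 - <<'E'
from h import *
import pickle
c=read_camera('wrist');pickle.dump(c,open('w2.pkl','wb'));save(c,'e.png')
s=get_state();print(s['position'],s['joint_positions'],s['force'],np.degrees(np.arctan2(s['tool_rot'][1,0],s['tool_rot'][0,0])))
P=cloud(c);z=P[...,2]
m=(z>.092)&(z<.102)&(abs(P[...,0]-.575)<.07)&(abs(P[...,1]-.05)<.07)
k,l,st,ce=cv2.connectedComponentsWithStats(m.astype(np.uint8))
for i in range(1,k):
  if st[i,4]>60: q=P[l==i];print(st[i],ce[i],cv2.minAreaRect(q[:,:2].astype(np.float32)*1000),np.median(q[:,2]))
E
```

```text
time_s: 4.7
position: [0.526, -0.3567, 0.2273]
tool_rot: [[0.972, 0.236, 0.001], [0.236, -0.972, -0.0], [0.0, 0.001, -1.0]]
force: [0.1, -0.3, -2.1]
grip_width: 0.0142
grip_force: 30.0
time_s: 5.7
position: [0.5346, 0.0099, 0.2256]
tool_rot: [[0.971, 0.238, -0.001], [0.238, -0.971, 0.001], [-0.001, -0.001, -1.0]]
force: [0.3, -0.4, -2.3]
grip_width: 0.0134
grip_force: 30.0
time_s: 6.45
position: [0.5351, 0.0068, 0.226]
tool_rot: [[0.65, 0.76, -0.001], [0.76, -0.65, -0.0], [-0.001, -0.001, -1.0]]
force: [-0.2, 0.2, -2.2]
grip_width: 0.014
grip_force: 30.0
[0.53514808 0.00684773 0.22610457] [-3.48512703e-02 -1.86649643e-01  1.75979068e+00 -3.42866646e-05
  1.56922711e+00  6.72480548e-01] [-0.43421222 -0.17768308 -1.73940241] 49.47288449611233
[ 202   51  109  111 5639] [256.13796772 106.72069516] ((571.9977416992188, 50.998191833496094), (64.28728485107422, 60.32538986206055), 9.31594467163086) 0.09806418926070098
[201 133  40  37 613] [220.45513866 150.97553018] ((526.4074096679688, 43.415496826171875), (12.699474334716797, 33.955780029296875), 9.128747940063477) 0.09606416100330162
```

View pics/e.png

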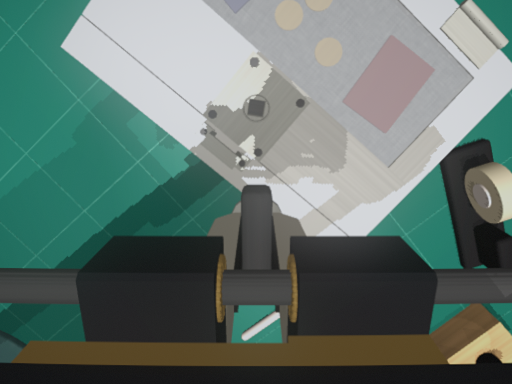

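The lock case fits a 64.3 x 60.3 rectangle centred at (0.572, 0.051), yaw 9.3°. The dark square hole is visible at (256,107) inside the round recess. I'll measure its angle.

Run:
```python
from h import *
import pickle
c=pickle.load(open('w2.pkl','rb'))
save(c,'f.png',(226,76,286,136),8)
g=cv2.cvtColor(c['image'],cv2.COLOR_RGB2GRAY)
k=8;G=cv2.resize(g[90:126,238:276],None,fx=k,fy=k,interpolation=cv2.INTER_CUBIC)
for t in (50,60,70,80,90):
  m=(G<t).astype(np.uint8)
  n,l,st,ce=cv2.connectedComponentsWithStats(m)
  j=l[int((107.5-90)*k),int((256.5-238)*k)]
  if j==0: continue
  ct=max(cv2.findContours((l==j).astype(np.uint8),cv2.RETR_EXTERNAL,cv2.CHAIN_APPROX_NONE)[0],key=len)[:,0,:]
  uv=(ct+.5)/k-.5+[238,90]
  W=onplane(c,uv,.088)[:,:2]*1000
  r=cv2.minAreaRect(W.astype(np.float32));print(t,r)
print(onplane(c,[(256,107)],.088),onplane(c,[(256,107)],.096))
```

```text
[[0.57235225 0.05146108 0.088     ]] [[0.57258355 0.05170987 0.096     ]]
```

View pics/f.png

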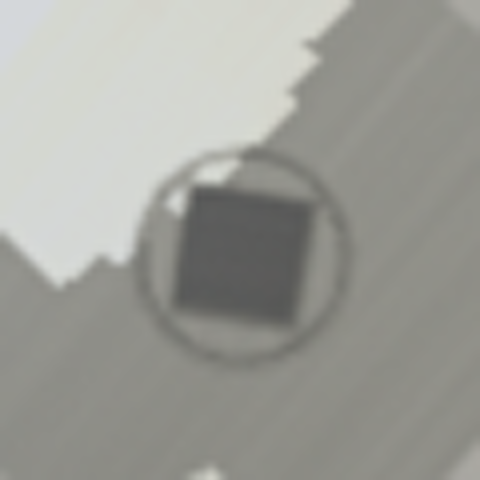

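The crop shows the square with corners at about (193,185), (315,203), (297,325) and (177,305), inside a ring centred at about (244,257).

Run:
```python
from h import *
import pickle
c=pickle.load(open('w2.pkl','rb'))
k=8;q=np.array([(193,185),(315,203),(297,325),(177,305)])
W=onplane(c,(q+.5)/k-.5+[226,76],.088)[:,:2]*1000
print(W.mean(0));d=np.roll(W,-1,0)-W;print(np.linalg.norm(d,axis=1),np.degrees(np.arctan2(d[:,1],d[:,0]))%90)
print(onplane(c,[(244/8-.5+226,257/8-.5+76)],.096))
g=cv2.cvtColor(c['image'],cv2.COLOR_RGB2GRAY)
G=cv2.resize(g[76:136,226:286],None,fx=k,fy=k,interpolation=cv2.INTER_CUBIC)
for t in (100,110,118):
  n,l,st,ce=cv2.connectedComponentsWithStats((G<t).astype(np.uint8))
  j=l[257,244]
  if not j: continue
  ct=max(cv2.findContours((l==j).astype(np.uint8),cv2.RETR_EXTERNAL,cv2.CHAIN_APPROX_NONE)[0],key=len)[:,0,:]
  print(t,cv2.minAreaRect((onplane(c,(ct+.5)/k-.5+[226,76],.088)[:,:2]*1000).astype(np.float32)))
```

```text
[572.29135753  51.07004686]
[12.71347785 12.55872523 12.675481   12.30634499] [41.29865026 41.24711537 40.15763052 41.43466592]
[[0.57226248 0.05133424 0.096     ]]
100 ((572.0382080078125, 51.32139587402344), (12.06688117980957, 12.3218994140625), 39.96167755126953)
110 ((571.982177734375, 51.24595642089844), (12.833160400390625, 12.95919418334961), 39.783119201660156)
118 ((571.9437866210938, 51.18408203125), (13.323919296264648, 13.427708625793457), 40.00117492675781)
```

Run:
```python
from h import *
import pickle
c=pickle.load(open('w2.pkl','rb'));s=get_state()
P=cloud(c);R=np.array(s['tool_rot']);Q=(P-s['position'])@R*1000
m=(abs(Q[...,2]+5.4)<4)&(Q[...,0]>8)&(Q[...,0]<40)&(abs(Q[...,1])<12)
q=Q[m];print(m.sum(),q.min(0),q.max(0),np.median(q,0))
v,u=np.nonzero(m)
for r in range(v.min(),v.max()+1,3):
  cc=u[v==r]; w=onplane(c,[(cc.min()-.5,r),(cc.max()+.5,r)],s['position'][2]+.0054); print(r,cc.min(),cc.max(),((w-s['position'])@R*1000)[:,:2].round(1).tolist())
L=np.array([.5721,.0512,.226])
print('lock in tool',(L-s['position'])@R*1000)
```

```text
1509 [  8.05136924 -11.93863008  -9.28826726] [28.15453651 11.97267695 -1.44637747] [17.94649068 -0.45300704 -6.87606364]
190 247 265 [[28.7, -4.6], [28.7, 3.7]]
193 243 270 [[27.3, -6.4], [27.3, 5.9]]
196 241 271 [[25.9, -7.3], [26.0, 6.3]]
199 241 272 [[24.6, -7.3], [24.6, 6.8]]
202 241 272 [[23.2, -7.3], [23.2, 6.8]]
205 241 272 [[21.8, -7.3], [21.8, 6.8]]
208 241 272 [[20.4, -7.3], [20.4, 6.9]]
211 241 272 [[19.0, -7.3], [19.0, 6.9]]
214 241 272 [[17.6, -7.4], [17.6, 6.9]]
217 241 271 [[16.1, -7.4], [16.1, 6.5]]
220 241 271 [[14.7, -7.4], [14.7, 6.5]]
223 241 271 [[13.3, -7.4], [13.3, 6.5]]
226 241 271 [[11.8, -7.4], [11.8, 6.5]]
229 232 282 [[10.4, -11.5], [10.4, 11.5]]
232 231 283 [[8.9, -12.0], [8.9, 12.0]]
235 230 283 [[7.4, -12.5], [7.4, 12.0]]
lock in tool [57.72378623 -0.73331025  0.07556715]
```

```bash
python3 -m creep '[[5,[8,0,0],0],[5,[14,-0.2,0],0],[5,[14,-0.2,0],0],[5,[12,0,0],0],[5,[7,0,0],0],[5,[2.4,0,0],3],[5,[0,0,10],3],[5,[0,0,15],3],[5,[0,0,15],0],[5,[0,0,12],0],[5,[0,0,7],0],[5,[0,0,0],0]]'
python3 - <<'E'
from h import *
s=get_state();R=np.array(s['tool_rot']);p=s['position']
print(p,s['force'],s['ft_torque'],np.degrees(np.arctan2(R[1,0],R[0,0])),(np.array([.5721,.0512,.1327])-p)@R*1000)
E
```

```text
time_s: 7.5
position: [0.5717, 0.051, 0.1656]
tool_rot: [[0.758, 0.653, -0.003], [0.653, -0.758, -0.0], [-0.002, -0.002, -1.0]]
force: [-0.2, 0.6, -2.8]
grip_width: 0.0138
grip_force: 30.0
[0.57165953 0.05098672 0.16560402] [-0.22924205  0.61115845 -2.79843925] [ 0.01521631 -0.0193556   0.02879122] 40.73567960740467 [ 0.54213216  0.17993372 32.90270594]
```

```bash
python3 -m creep '[[5,[0,0,4],0],[5,[0,0,4],0],[5,[0,0,3],0],[5,[0,0,2],0],[5,[0,0,1],0],[5,[0,0,1],0],[5,[0,0,1],0],[5,[0,0,0.5],0],[5,[0,0,0.5],0],[5,[0,0,0],0]]'
```

```text
time_s: 8.33
position: [0.5722, 0.0509, 0.1506]
tool_rot: [[0.759, 0.652, 0.0], [0.652, -0.759, 0.0], [0.0, 0.0, -1.0]]
force: [-0.5, -0.3, -2.7]
grip_width: 0.0135
grip_force: 30.0
```

```bash
python3 -m creep '[[5,[0,0,0.5],0],[5,[0,0,0.5],0],[5,[0,0,0.5],0],[5,[0,0,0.5],0],[5,[0,0,0.5],0],[5,[0,0,0.5],0],[5,[0,0,0],0]]'
```

```text
time_s: 8.92
position: [0.5722, 0.0509, 0.1475]
tool_rot: [[0.759, 0.652, -0.0], [0.652, -0.759, 0.0], [-0.0, -0.0, -1.0]]
force: [0.6, 0.1, -2.1]
grip_width: 0.014
grip_force: 30.0
```

```bash
python3 -m creep '[[5,[0,0,0.6],0],[5,[0,0,0.6],0],[5,[0,0,0.6],0],[5,[0,0,0.6],0],[5,[0,0,0],0]]'
```

```text
time_s: 9.33
position: [0.5722, 0.0509, 0.1451]
tool_rot: [[0.759, 0.652, -0.0], [0.652, -0.759, -0.0], [-0.0, -0.0, -1.0]]
force: [-0.7, 0.5, -2.0]
grip_width: 0.0135
grip_force: 30.0
```

The key dropped in without resistance. I'll continue down to home.

```bash
python3 -m creep '[[5,[0,0,1],0],[5,[0,0,1],0],[5,[0,0,1],0],[5,[0,0,1],0],[5,[0,0,1],0],[5,[0,0,1],0],[5,[0,0,1],0],[5,[0,0,1],0],[5,[0,0,1],0],[5,[0,0,0.5],0],[5,[0,0,0],0]]'
python3 - <<'E'
from rig import *
s=get_state();print(s['force'],s['ft_torque'])
E
```

```text
time_s: 10.25
position: [0.5722, 0.0509, 0.1356]
tool_rot: [[0.759, 0.652, -0.0], [0.652, -0.759, -0.0], [-0.0, -0.0, -1.0]]
force: [-0.6, 0.2, -1.7]
grip_width: 0.0141
grip_force: 30.0
[-0.59890783  0.21881556 -1.65941779] [-0.0635432  -0.03204875 -0.03617073]
```

```bash
python3 -m creep '[[5,[0,0,0.5],0],[5,[0,0,0.5],0],[5,[0,0,0.5],0],[5,[0,0,0.5],0],[5,[0,0,0.4],0],[5,[0,0,0],0]]'
```

```text
time_s: 10.75
position: [0.5722, 0.0509, 0.1333]
tool_rot: [[0.759, 0.652, -0.0], [0.652, -0.759, -0.0], [-0.0, -0.0, -1.0]]
force: [0.2, -0.0, -2.3]
grip_width: 0.0135
grip_force: 30.0
```

```bash
python3 -m creep '[[5,[0,0,0.3],0],[5,[0,0,0.2],0],[5,[0,0,0.2],0],[5,[0,0,0],0]]'
```

```text
time_s: 11.08
position: [0.5722, 0.0509, 0.1327]
tool_rot: [[0.759, 0.652, 0.0], [0.652, -0.759, -0.0], [0.0, 0.0, -1.0]]
force: [-0.7, -0.5, -2.3]
grip_width: 0.0141
grip_force: 30.0
```

```bash
python3 -m creep '[[5,[0,0,0.2],0],[5,[0,0,0.2],0],[5,[0,0,0],0]]'
```

```text
time_s: 11.33
position: [0.5723, 0.0509, 0.1326]
tool_rot: [[0.759, 0.652, 0.0], [0.652, -0.759, -0.0], [0.0, 0.0, -1.0]]
force: [-2.6, -0.1, 3.5]
grip_width: 0.0138
grip_force: 30.0
```

```bash
python3 -m creep '[[5,[0,0,0.2],0],[5,[0,0,0],0]]'
```

```text
time_s: 11.5
position: [0.5723, 0.0509, 0.1325]
tool_rot: [[0.759, 0.652, 0.0], [0.652, -0.759, -0.0], [0.0, 0.0, -1.0]]
force: [-3.8, -1.0, 5.5]
grip_width: 0.014
grip_force: 30.0
```

Home: firm contact at 7.5 N, with the TCP where predicted. I'll turn clockwise while watching the torque.

```bash
python3 -m creep '[[5,[0,0,0],2],[5,[0,0,0],3],[5,[0,0,0],3],[5,[0,0,0],3],[5,[0,0,0],3],[5,[0,0,0],3],[5,[0,0,0],3],[5,[0,0,0],0]]'
python3 - <<'E'
from h import *
s=get_state();R=s['tool_rot'];print(s['force'],s['ft_torque'],99.3-np.degrees(np.arctan2(R[1,0],R[0,0])))
E
```

```text
time_s: 12.17
position: [0.5723, 0.0511, 0.1326]
tool_rot: [[0.937, 0.35, 0.001], [0.35, -0.937, 0.0], [0.001, -0.0, -1.0]]
force: [-2.5, 1.4, 5.4]
grip_width: 0.0136
grip_force: 30.0
[-2.47138095  1.37060752  5.40056948] [0.19186513 0.58368318 0.17857587] 78.79322006077224
```

```bash
python3 -m creep '[[5,[0,0,0],3],[5,[0,0,0],3],[5,[0,0,0],3],[5,[0,0,0],3],[5,[0,0,0],3],[5,[0,0,0],3],[5,[0,0,0],3],[5,[0,0,0],3],[5,[0,0,0],2],[5,[0,0,0],0]]'
python3 - <<'E'
from h import *
s=get_state();R=s['tool_rot'];print(s['force'],s['ft_torque'],99.3-np.degrees(np.arctan2(R[1,0],R[0,0])))
E
```

```text
time_s: 13.0
position: [0.5724, 0.051, 0.1326]
tool_rot: [[0.996, -0.094, 0.001], [-0.094, -0.996, 0.0], [0.001, -0.0, -1.0]]
force: [-3.4, 0.1, 4.6]
grip_width: 0.0133
grip_force: 30.1
[-3.44730273  0.05238782  4.59900616] [0.15714041 0.41604922 0.24234857] 104.71575295182338
```

Torque is about 0.25 N m at 105°. I'll go on in small steps.

```bash
python3 -m creep '[[5,[0,0,0],2],[5,[0,0,0],2],[5,[0,0,0],2],[5,[0,0,0],1],[5,[0,0,0],1],[5,[0,0,0],1],[5,[0,0,0],0]]'
python3 - <<'E'
from h import *
s=get_state();R=s['tool_rot'];print(s['force'],s['ft_torque'],99.3-np.degrees(np.arctan2(R[1,0],R[0,0])))
E
```

```text
time_s: 13.58
position: [0.5724, 0.051, 0.1326]
tool_rot: [[0.969, -0.248, 0.001], [-0.248, -0.969, 0.0], [0.001, -0.0, -1.0]]
force: [-2.5, 0.7, 6.1]
grip_width: 0.0137
grip_force: 30.1
[-2.50866485  0.6991881   6.05178276] [0.20747305 0.45348309 0.31794093] 113.64115580085992
```

```bash
python3 -m creep '[[5,[0,0,0],1],[5,[0,0,0],1],[5,[0,0,0],0]]'
python3 - <<'E'
from h import *
s=get_state();R=s['tool_rot'];print(s['force'],s['ft_torque'],99.3-np.degrees(np.arctan2(R[1,0],R[0,0])))
E
```

```text
time_s: 13.83
position: [0.5724, 0.051, 0.1326]
tool_rot: [[0.96, -0.281, 0.001], [-0.281, -0.96, 0.0], [0.001, -0.0, -1.0]]
force: [-2.7, 0.7, 5.3]
grip_width: 0.0141
grip_force: 30.1
[-2.74288587  0.66703225  5.25205127] [0.15719511 0.43124984 0.31937842] 115.63710266454794
```

```bash
python3 -m creep '[[5,[0,0,0],1],[5,[0,0,0],0.5],[5,[0,0,0],0]]'
python3 - <<'E'
from h import *
s=get_state();R=s['tool_rot'];print(s['force'],s['ft_torque'],99.3-np.degrees(np.arctan2(R[1,0],R[0,0])))
E
```

```text
time_s: 14.08
position: [0.5724, 0.051, 0.1326]
tool_rot: [[0.952, -0.306, 0.001], [-0.306, -0.952, 0.0], [0.001, -0.0, -1.0]]
force: [-2.3, 0.4, 4.9]
grip_width: 0.0138
grip_force: 30.1
[-2.289394    0.4104367   4.92686138] [0.21944034 0.40470214 0.30649525] 117.10697537207213
```

```bash
python3 -m creep '[[5,[0,0,0],1],[5,[0,0,0],0.5],[5,[0,0,0],0]]'
python3 - <<'E'
from h import *
s=get_state();R=s['tool_rot'];print(s['force'],s['ft_torque'],99.3-np.degrees(np.arctan2(R[1,0],R[0,0])))
E
```

```text
time_s: 14.33
position: [0.5724, 0.051, 0.1326]
tool_rot: [[0.944, -0.331, 0.001], [-0.331, -0.944, 0.0], [0.001, -0.0, -1.0]]
force: [-2.5, 1.3, 4.9]
grip_width: 0.0137
grip_force: 30.1
[-2.46043285  1.28544377  4.88042548] [0.17752036 0.41098006 0.31904461] 118.60576109863786
```

```bash
python3 -m creep '[[5,[0,0,0],1],[5,[0,0,0],0]]'
python3 - <<'E'
from h import *
s=get_state();R=s['tool_rot'];print(s['force'],s['ft_torque'],99.3-np.degrees(np.arctan2(R[1,0],R[0,0])))
E
```

```text
time_s: 14.5
position: [0.5724, 0.051, 0.1326]
tool_rot: [[0.938, -0.347, 0.001], [-0.347, -0.938, 0.0], [0.001, -0.0, -1.0]]
force: [-2.2, 0.7, 5.8]
grip_width: 0.014
grip_force: 30.1
[-2.22954169  0.70688998  5.77852271] [0.18548311 0.4215301  0.29540479] 119.62950468330081
```

Run:
```python
from h import *
a=read_camera('wrist');b=read_camera('side')
A=cv2.resize(a['image'][130:290,160:350,::-1],None,fx=3,fy=3,interpolation=cv2.INTER_CUBIC)
B=cv2.resize(b['image'][150:210,210:270,::-1],None,fx=4,fy=4,interpolation=cv2.INTER_CUBIC)
o=np.zeros((480,800,3),np.uint8);o[:480,:570]=A;o[:240,570:800]=B[:,:230];cv2.imwrite('pics/g.png',o)
s=get_state();P=cloud(a);R=np.array(s['tool_rot']);Q=(P-s['position'])@R*1000
m=(abs(Q[...,2]+5.4)<5)&(Q[...,0]>8)&(Q[...,0]<40)&(abs(Q[...,1])<14)
v,u=np.nonzero(m)
for r in range(v.min(),v.max()+1,4):
  cc=u[v==r]; w=onplane(a,[(cc.min()-.5,r),(cc.max()+.5,r)],s['position'][2]+.0054); print(r,((w-s['position'])@R*1000)[:,:2].round(1).tolist())
```

```text
189 [[29.0, -4.3], [29.0, 4.5]]
193 [[27.1, -6.5], [27.1, 6.2]]
197 [[25.3, -6.9], [25.3, 6.7]]
201 [[23.5, -7.4], [23.4, 6.7]]
205 [[21.6, -7.0], [21.6, 6.7]]
209 [[19.7, -7.0], [19.7, 6.8]]
213 [[17.8, -7.0], [17.8, 6.8]]
217 [[15.9, -7.1], [15.9, 6.8]]
221 [[14.0, -7.1], [14.0, 6.8]]
225 [[12.1, -7.1], [12.1, 6.8]]
229 [[10.2, -13.9], [10.1, 13.6]]
233 [[8.2, -14.4], [8.2, 14.1]]
237 [[6.3, -14.5], [6.2, 11.4]]
```

View pics/g.png

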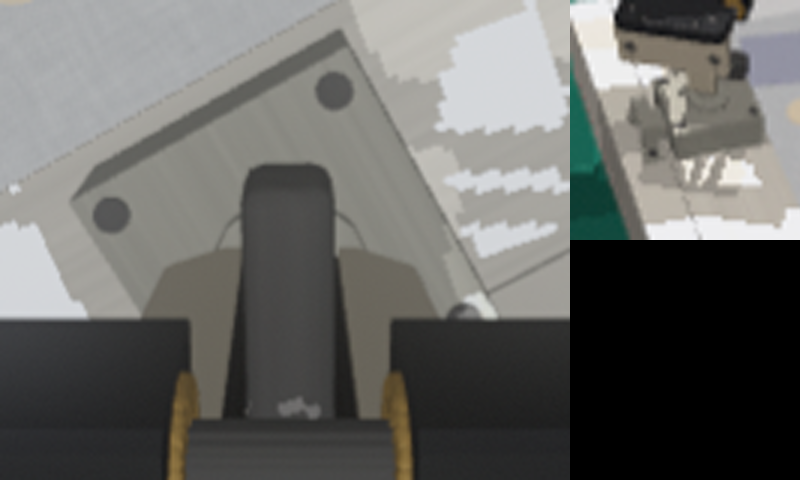

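The bar is still square in the jaws at (290,290), so there's no slip, and the collar lies on the lock case. I'll turn on towards the stop.

```bash
python3 -m creep '[[5,[0,0,0],1],[5,[0,0,0],0]]'
python3 - <<'E'
from h import *
s=get_state();R=s['tool_rot'];print(s['force'],s['ft_torque'],99.3-np.degrees(np.arctan2(R[1,0],R[0,0])))
E
```

```text
time_s: 14.77
position: [0.5724, 0.051, 0.1326]
tool_rot: [[0.931, -0.364, 0.001], [-0.364, -0.931, 0.0], [0.001, -0.0, -1.0]]
force: [-1.8, 0.6, 5.5]
grip_width: 0.0136
grip_force: 30.1
[-1.84187266  0.64131725  5.4955139 ] [0.2210025 0.3931078 0.2847277] 120.63052084669353
```

```bash
python3 -m creep '[[5,[0,0,0],1],[5,[0,0,0],0]]'
python3 - <<'E'
from h import *
s=get_state();R=s['tool_rot'];print(s['force'],s['ft_torque'],99.3-np.degrees(np.arctan2(R[1,0],R[0,0])))
E
```

```text
time_s: 14.93
position: [0.5724, 0.051, 0.1326]
tool_rot: [[0.925, -0.38, 0.001], [-0.38, -0.925, 0.0], [0.001, -0.0, -1.0]]
force: [-2.6, 0.0, 5.4]
grip_width: 0.0136
grip_force: 30.1
[-2.56796479  0.00653525  5.43740256] [0.23776184 0.45061739 0.33741478] 121.6295435320967
```

```bash
python3 -m creep '[[5,[0,0,0],0.7],[5,[0,0,0],0]]'
python3 - <<'E'
from h import *
s=get_state();R=s['tool_rot'];print(s['force'],s['ft_torque'],99.3-np.degrees(np.arctan2(R[1,0],R[0,0])))
E
```

```text
time_s: 15.1
position: [0.5724, 0.051, 0.1326]
tool_rot: [[0.92, -0.391, 0.001], [-0.391, -0.92, 0.0], [0.001, -0.0, -1.0]]
force: [-2.8, 1.1, 6.2]
grip_width: 0.0138
grip_force: 30.2
[-2.84852893  1.07798976  6.23345391] [0.21334238 0.39991351 0.4106516 ] 122.30807942750977
```

```bash
python3 -m creep '[[5,[0,0,0],0.7],[5,[0,0,0],0]]'
python3 - <<'E'
from h import *
s=get_state();R=s['tool_rot'];print(s['force'],s['ft_torque'],99.3-np.degrees(np.arctan2(R[1,0],R[0,0])))
E
```

```text
time_s: 15.27
position: [0.5724, 0.051, 0.1326]
tool_rot: [[0.916, -0.402, 0.001], [-0.402, -0.916, 0.0], [0.001, -0.0, -1.0]]
force: [-2.0, 1.2, 4.7]
grip_width: 0.0135
grip_force: 30.3
[-1.95077255  1.17514012  4.66576911] [0.23941902 0.49081575 0.43632271] 123.006921795333
```

The torque climbed to 0.44 N m at 123°, so that is the hard stop. I'll unload the twist and draw the key straight out.

```bash
python3 -m creep '[[5,[0,0,0],-2],[5,[0,0,0],-2],[5,[0,0,0],-2],[5,[0,0,0],0]]'
python3 - <<'E'
from h import *
s=get_state();R=s['tool_rot'];print(s['force'],s['ft_torque'],99.3-np.degrees(np.arctan2(R[1,0],R[0,0])))
E
```

```text
time_s: 15.6
position: [0.5724, 0.051, 0.1326]
tool_rot: [[0.953, -0.302, 0.001], [-0.302, -0.953, 0.0], [0.001, -0.0, -1.0]]
force: [-3.3, 1.4, 5.0]
grip_width: 0.0138
grip_force: 30.0
[-3.26639762  1.40679633  4.95775932] [0.10346158 0.40905257 0.03652608] 116.85711019884253
```

```bash
python3 -m creep '[[5,[0,0,0],-2],[5,[0,0,0],-1],[5,[0,0,-0.5],0],[5,[0,0,-1],0],[5,[0,0,-1],0],[5,[0,0,-1],0],[5,[0,0,-1],0],[5,[0,0,-1],0],[5,[0,0,0],0]]'
python3 - <<'E'
from h import *
s=get_state();R=s['tool_rot'];print(s['force'],s['ft_torque'],99.3-np.degrees(np.arctan2(R[1,0],R[0,0])))
E
```

```text
time_s: 16.35
position: [0.5723, 0.0509, 0.1377]
tool_rot: [[0.967, -0.255, 0.0], [-0.255, -0.967, -0.0], [0.0, -0.0, -1.0]]
force: [0.1, 0.2, -1.9]
grip_width: 0.0136
grip_force: 30.0
[ 0.0759591   0.24869937 -1.93781108] [ 0.04911609  0.03328147 -0.03549652] 114.04416295165711
```

```bash
python3 -m creep '[[5,[0,0,-2],0],[5,[0,0,-4],0],[5,[0,0,-7],0],[5,[0,0,-10],0],[5,[0,0,-13],0],[5,[0,0,-15],0],[5,[0,0,-15],0],[5,[0,0,-12],0],[5,[0,0,-7],0],[5,[0,0,-3],0],[5,[-10,0,0],-7],[5,[-10,0,0],-7]]'
python3 -m creep '[[5,[-12,0,0],-7],[5,[-14,0,0],-7],[5,[-14,0,0],0],[5,[-10,0,0],0],[5,[0,0,0],0],[5,[0,0,0],0]]'
python3 - <<'E'
from h import *
import pickle
c=read_camera('wrist')
s=get_state();R=np.array(s['tool_rot']);print(s['position'],np.degrees(np.arctan2(R[1,0],R[0,0])))
P=cloud(c);d=np.hypot(P[...,0]-.5721,P[...,1]-.0512);v,u=np.nonzero(d<.06);print(u.min(),u.max(),v.min(),v.max())
save(c,'i.png',(int(u.min()),int(v.min()),int(u.max()),int(v.max())),4)
E
```

```text
time_s: 17.35
position: [0.5524, 0.0549, 0.2252]
tool_rot: [[1.0, -0.008, -0.001], [-0.008, -1.0, 0.0], [-0.001, 0.0, -1.0]]
force: [-1.0, -1.0, -2.0]
grip_width: 0.0139
grip_force: 30.0
time_s: 17.85
position: [0.5034, 0.0478, 0.2256]
tool_rot: [[0.974, 0.228, 0.0], [0.228, -0.974, 0.0], [0.0, 0.0, -1.0]]
force: [-0.3, -0.2, -2.1]
grip_width: 0.014
grip_force: 30.0
[0.50362859 0.04789157 0.22555825] 13.209451042528888
76 511 21 383
```

View pics/i.png

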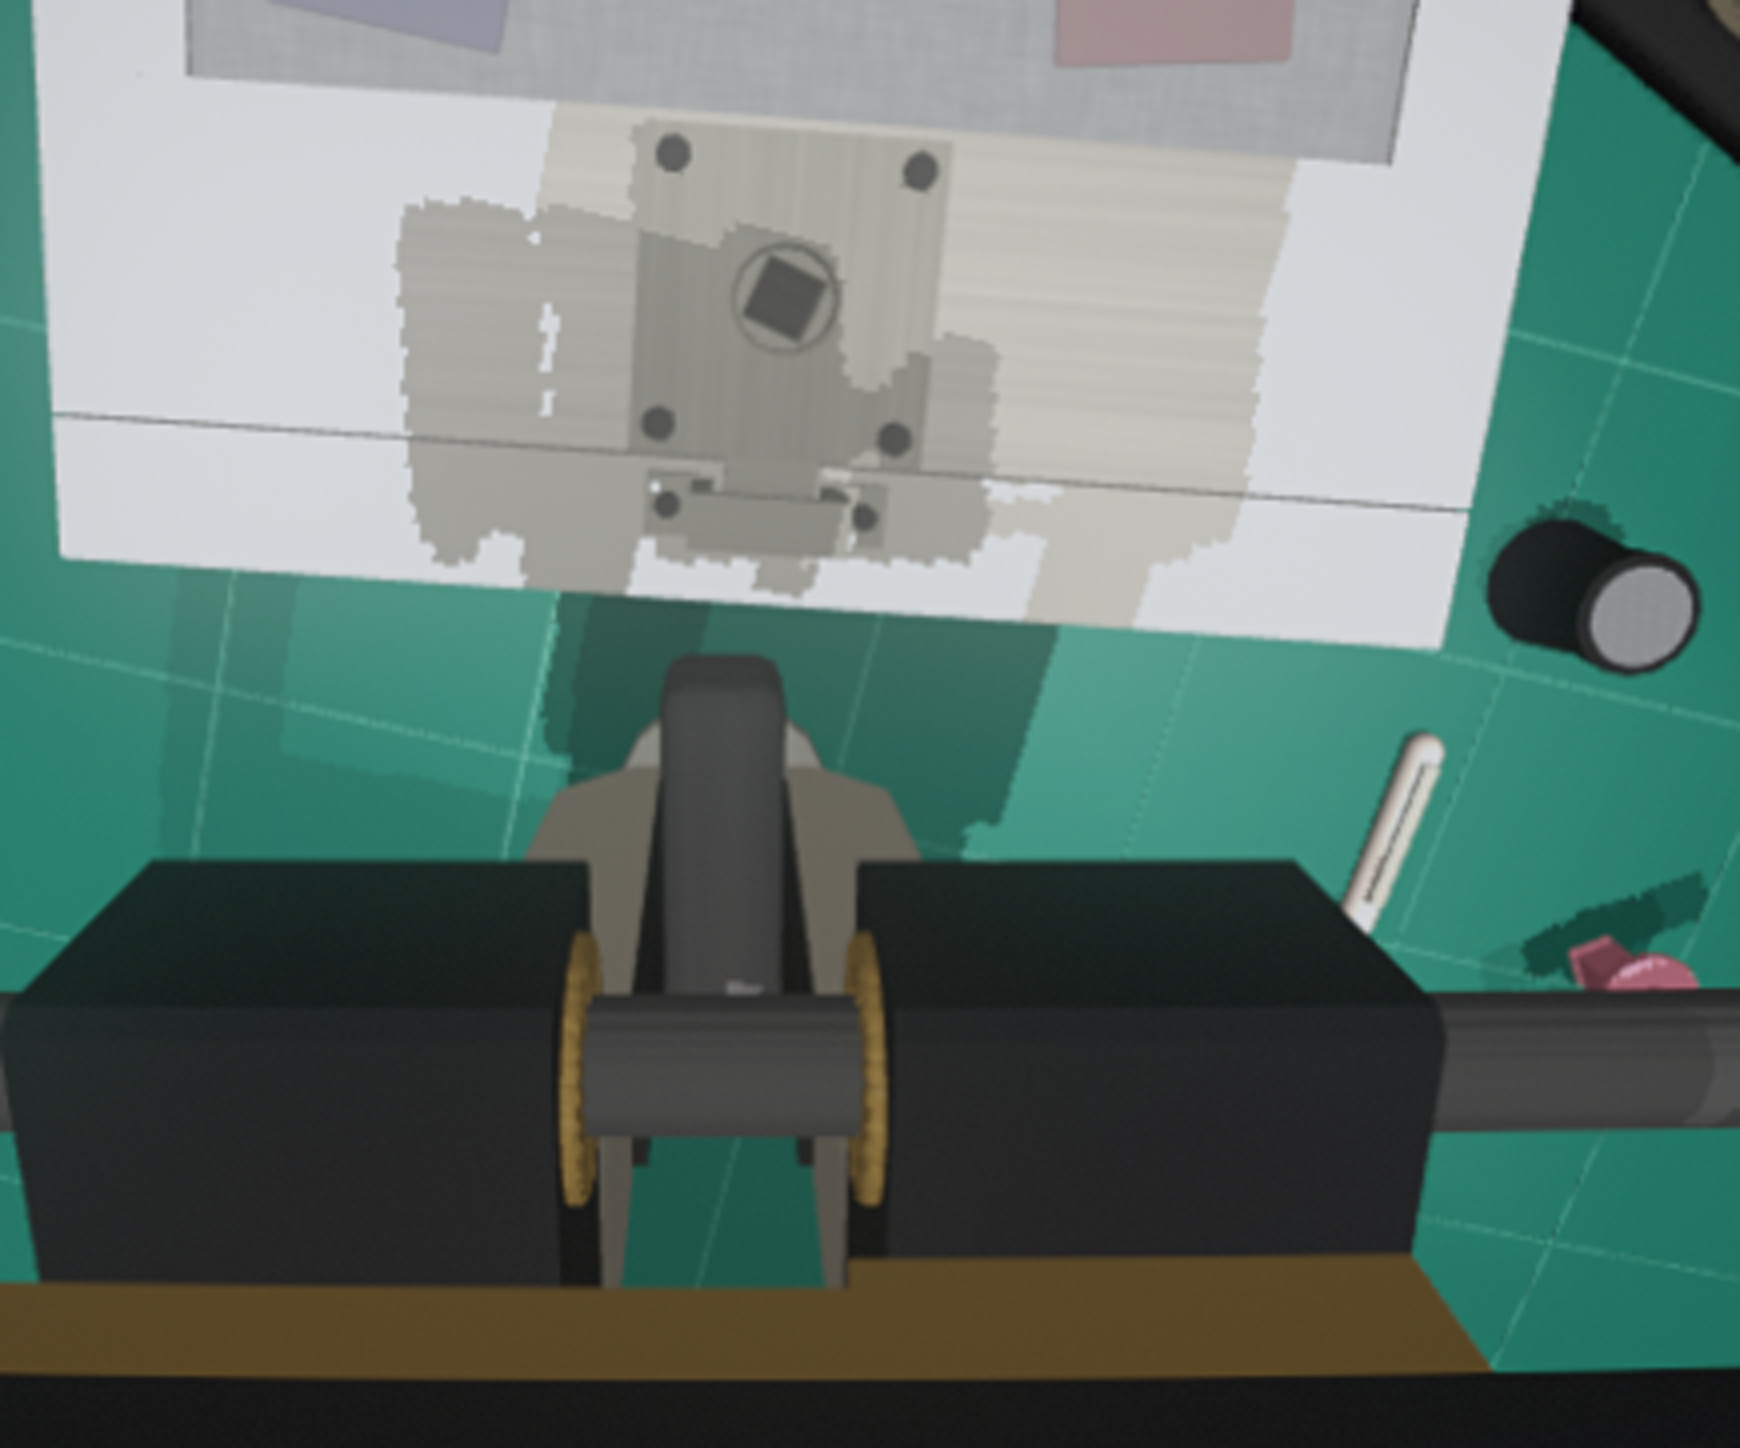

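The view shows the bolt at (775,480) running from the lock case under the keeper bridge at (765,525), and the square at (785,298) now turned. That crop came out larger than the 800 x 600 allowed, so I'll keep later ones smaller. I'll check the core angle numerically and work out the way back.

Run:
```python
from h import *
c=read_camera('wrist');k=8
x0,y0=76+785//4,21+298//4
g=cv2.cvtColor(c['image'],cv2.COLOR_RGB2GRAY)[y0-20:y0+20,x0-20:x0+20]
G=cv2.resize(g,None,fx=k,fy=k,interpolation=cv2.INTER_CUBIC)
for t in (95,105,112,118):
  n,l,st,ce=cv2.connectedComponentsWithStats((G<t).astype(np.uint8));j=l[160,160]
  if not j: continue
  ct=max(cv2.findContours((l==j).astype(np.uint8),cv2.RETR_EXTERNAL,cv2.CHAIN_APPROX_NONE)[0],key=len)[:,0,:]
  r=cv2.minAreaRect((onplane(c,(ct+.5)/k-.5+[x0-20,y0-20],.088)[:,:2]*1000).astype(np.float32));print(t,r,'core',99.3-r[2])
s=get_state();R=np.array(s['tool_rot']);print((np.array([.526,-.3566,.0817])-s['position'])@R*1000)
```

```text
95 ((572.034423828125, 51.247432708740234), (12.263754844665527, 12.345498085021973), 77.260009765625) core 22.039990234374997
105 ((572.0303344726562, 51.13894271850586), (12.957748413085938, 12.95170783996582), 77.60604095458984) core 21.693959045410153
112 ((572.0216674804688, 51.102230072021484), (13.36832332611084, 13.288473129272461), 77.25183868408203) core 22.048161315917966
118 ((573.6378784179688, 49.691986083984375), (19.092622756958008, 18.80680274963379), 2.210527181625366) core 97.08947281837463
[-70.91332821 398.90351277 143.79145794]
```

The core stands at 112°, so the bolt is fully thrown. I'll carry the key back.

```bash
python3 -m creep '[[5,[-3,15,0],-0.5],[5,[-5,28,0],0],[5,[-7,37,0],0],[5,[-7,39,0],0],[5,[-7,39,0],0],[5,[-7,39,0],0],[5,[-7,39,0],0],[5,[-7,39,0],0],[5,[-7,39,0],0],[5,[-6,35,0],0],[5,[-5,28,0],0],[5,[-3,18,0],0]]'
python3 -m creep '[[5,[0,0,0],0],[5,[0,0,0],0],[5,[0,0,0],0]]'
python3 - <<'E'
from h import *
s=get_state();R=np.array(s['tool_rot']);print(s['position'],np.degrees(np.arctan2(R[1,0],R[0,0])),(np.array([.526,-.3566,.0817])-s['position'])@R*1000)
E
```

```text
time_s: 18.95
position: [0.5283, -0.3556, 0.2246]
tool_rot: [[0.972, 0.236, -0.001], [0.236, -0.972, 0.0], [-0.001, -0.001, -1.0]]
force: [0.2, 0.9, -2.2]
grip_width: 0.0135
grip_force: 30.0
time_s: 19.2
position: [0.5285, -0.3519, 0.2253]
tool_rot: [[0.971, 0.238, -0.0], [0.238, -0.971, 0.001], [-0.0, -0.001, -1.0]]
force: [-0.5, -0.0, -1.9]
grip_width: 0.0134
grip_force: 30.0
[ 0.52850852 -0.3519306   0.22529028] 13.776802917009352 [ -3.52460112   4.03179681 143.58825677]
```

```bash
python3 -m creep '[[5,[-2,2,0],0],[5,[-1.5,2,6],0],[5,[0,0,12],0],[5,[0,0,18],0],[5,[0,0,20],0],[5,[0,0,20],0],[5,[0,0,16],0],[5,[0,0,10],0],[5,[0,0,6],0],[5,[0,0,3],0],[5,[0,0,0],0],[5,[0,0,0],0]]'
python3 - <<'E'
from h import *
s=get_state();R=np.array(s['tool_rot']);print(s['position'],np.degrees(np.arctan2(R[1,0],R[0,0])),(np.array([.526,-.3566,.0817])-s['position'])@R*1000)
E
```

```text
time_s: 20.2
position: [0.5261, -0.3575, 0.1153]
tool_rot: [[0.971, 0.238, 0.001], [0.238, -0.971, -0.001], [0.001, 0.001, -1.0]]
force: [0.7, -0.3, -1.7]
grip_width: 0.0138
grip_force: 30.0
[ 0.52605638 -0.35748941  0.11531379] 13.766057437698999 [ 0.13493381 -0.90281898 33.613204  ]
```

```bash
python3 -m creep '[[5,[0,-0.6,3],0],[5,[0,0,3],0],[5,[0,0,2],0],[5,[0,0,1],0],[5,[0,0,1],0],[5,[0,0,1],0],[5,[0,0,1],0],[5,[0,0,1],0],[5,[0,0,0],0]]'
python3 - <<'E'
from h import *
s=get_state();R=np.array(s['tool_rot']);print(s['position'],s['force'],(np.array([.526,-.3566,.0817])-s['position'])@R*1000)
E
```

```text
time_s: 20.95
position: [0.5256, -0.3567, 0.1013]
tool_rot: [[0.971, 0.238, -0.0], [0.238, -0.971, 0.0], [-0.0, -0.0, -1.0]]
force: [-0.8, -0.8, -2.6]
grip_width: 0.014
grip_force: 30.0
[ 0.52556603 -0.35673327  0.10130773] [-0.8147094  -0.77769477 -2.56947334] [ 0.4568193  -0.02173691 19.60765549]
```

The foot is 4 mm inside the hole and free. I'll continue down.

```bash
python3 -m creep '[[5,[0.3,0,2],0],[5,[0,0,2],0],[5,[0,0,2],0],[5,[0,0,2],0],[5,[0,0,2],0],[5,[0,0,2],0],[5,[0,0,2],0],[5,[0,0,2],0],[5,[0,0,1],0],[5,[0,0,1],0],[5,[0,0,0.5],0],[5,[0,0,0],0]]'
python3 -m creep '[[5,[0,0,0.4],0],[5,[0,0,0.3],0],[5,[0,0,0.3],0],[5,[0,0,0],0]]'
```

```text
time_s: 21.95
position: [0.5259, -0.3567, 0.083]
tool_rot: [[0.971, 0.238, -0.0], [0.238, -0.971, 0.0], [-0.0, -0.0, -1.0]]
force: [0.5, 0.3, -3.3]
grip_width: 0.0136
grip_force: 30.0
time_s: 22.28
position: [0.5259, -0.3567, 0.082]
tool_rot: [[0.971, 0.238, 0.0], [0.238, -0.971, 0.0], [0.0, -0.0, -1.0]]
force: [-0.6, 0.4, -2.6]
grip_width: 0.0137
grip_force: 30.0
```

```bash
python3 -m creep '[[5,[0,0,0.2],0],[5,[0,0,0.2],0],[5,[0,0,0.1],0],[5,[0,0,0],0]]'
```

```text
time_s: 22.62
position: [0.526, -0.3567, 0.0817]
tool_rot: [[0.971, 0.238, 0.0], [0.238, -0.971, -0.0], [0.0, 0.0, -1.0]]
force: [-0.8, 0.2, -0.1]
grip_width: 0.014
grip_force: 30.0
```

The collar is touching the wood. I'll release and rise.

```bash
python3 -m creep '[[16,[0,0,0],0],[20,[0,0,0],0],[30,[0,0,0],0],[50,[0,0,0],0],[70,[0,0,0],0],[90,[0,0,0],0],[90,[0,0,0],0],[90,[0,0,0],0],[90,[0,0,0],0],[90,[0,0,0],0],[90,[0,0,0],0],[90,[0,0,0],0]]'
python3 -m creep '[[90,[0,0,-5],0],[90,[0,0,-10],0],[90,[0,0,-15],0],[90,[0,0,-20],0],[90,[0,0,-20],0],[90,[0,0,-20],0],[90,[0,0,-20],0],[90,[0,0,-15],0],[90,[0,0,-8],0],[90,[0,0,-4],0],[90,[0,0,0],0]]'
python3 - <<'E'
from h import *
c=read_camera('wrist');b=read_camera('side')
P=cloud(c);z=P[...,2];m=(z>.079)&(z<.098)
k,l,st,ce=cv2.connectedComponentsWithStats(m.astype(np.uint8))
for i in range(1,k):
  if st[i,4]>60: q=P[l==i];print(ce[i],cv2.minAreaRect(q[:,:2].astype(np.float32)*1000),np.median(q[:,2]))
save(b,'k.png',(150,100,350,384),2)
E
```

```text
time_s: 23.62
position: [0.5259, -0.3567, 0.0815]
tool_rot: [[0.971, 0.238, -0.0], [0.238, -0.971, -0.0], [-0.0, 0.0, -1.0]]
force: [0.8, -0.9, -1.2]
grip_width: 0.0819
grip_force: 0.0
time_s: 24.53
position: [0.526, -0.3568, 0.2193]
tool_rot: [[0.971, 0.238, 0.001], [0.238, -0.971, -0.001], [0.001, 0.001, -1.0]]
force: [-0.7, -1.4, -0.9]
grip_width: 0.0898
grip_force: 0.0
[269.63873626 102.72664835] ((588.5570068359375, -352.4051208496094), (23.94120216369629, 23.954727172851562), 59.22261047363281) 0.08967316208984918
[256.44117647 175.42156863] ((526.1644287109375, -356.5295715332031), (54.7856330871582, 13.605809211730957), 13.952835083007812) 0.08879281721914828
[505.61666667 219.60333333] ((543.9340209960938, -580.6209716796875), (38.511260986328125, 3.533140182495117), 2.1086621284484863) 0.09159469735151662
[244.09090909 239.89483066] ((464.9407043457031, -359.651611328125), (21.912460327148438, 23.309911727905273), 52.58525848388672) 0.08916979651275075
```

View pics/k.png

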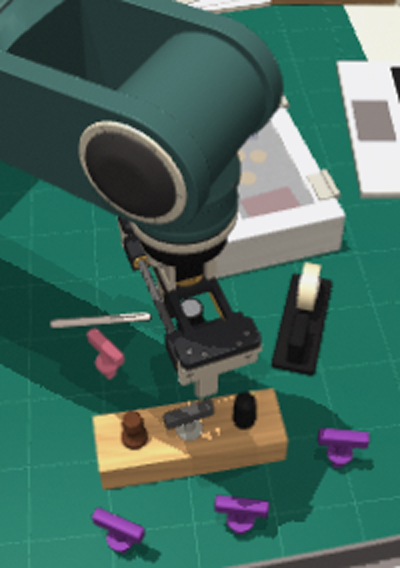

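The key is back in the middle hole at (188,415), with its top at 0.0888 as at the start. The other things I can see are in place. Handing in.

```bash
python3 -c "
from rig import robot;print(robot.finish_job())"
```

```text
the job is handed in; nothing more can be done
None
```

The display case is locked and handed in: the core measures 112° with the bolt under the keeper, and the key is back in its hole, collar on the wood, after about 25 s; one crop I viewed was larger than the 800 x 600 limit.

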